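# Clear and balance the sprung lid of a test kiln

## Robot

A 6-joint arm with a two-finger parallel gripper is mounted at the origin on the work surface. World frame = base frame: x ahead of the robot, y to its left, z up, the work surface at z = 0. Lengths are in m, angles in rad, forces in N, time in s.
With the tool pointing down it reaches from about 0.4 to 0.825 m from the base axis. Payload 7 kg.
Tool frame: the origin (TCP) lies on the centre line of the jaws, within the pads' length; the fingertips stand 22 mm ahead of it and the grasp point (between the pads) lies 3 mm ahead of it (arm.tcp_to_tips is the distance from the TCP to the fingertips, in m); z points along the fingers, y is the line along which they close (so a half turn about z gives the same grasp; the last joint's range is limited). The gripper opens to 88 mm and grips with 3 to 60 N. Pads are 19 mm wide; open, the fingers measure 130 mm over their backs; the gripper's body (78 mm by 193 mm) begins 47 mm behind the grasp point.
Start: joints at [-0.897, 0.359, 0.012, 0, -1.224, -0.288], TCP at [0.254, -0.625, 0.249] pointing down, gripper open.
Joint ranges: [-3.07, 3.07], [-1.43, 2.12], [-1.02, 1.25], [-3.03, 1.67], [-3.05, -0], [-3.03, 3.03]. Speed limits (rad/s): [2.39, 2.39, 3.01, 3.14, 3.14, 3.14].

## Interface

Orientations are given as [roll, pitch, yaw] about the fixed x, y, z axes, in that order (R = Rz(yaw) Ry(pitch) Rx(roll)).
In Python, from station import arm gives the robot as it stands.
- The arm moves only by the tool jog_arm, never from a script. Its argument "targets" is a list of rows, each an object of numbers: "dx", "dy", "dz": the shift along the tool's x, y, z in mm; "rx", "ry", "rz": the turn, a rotation vector about the tool's x, y, z in rad; "gripper": the closure, from 0 (fully open) to 1 (shut). In form: [{"dx": .., "dy": .., "dz": .., "rx": .., "ry": .., "rz": .., "gripper": ..}, ...]. A call has exactly 8 rows; each row is the pose to reach, as a shift and turn from the pose commanded when the call began, along the tool's axes at that moment; what a row does not reach only later rows make up. A row lasts 1/12 s, in which the tool goes at most 41.7 mm and 7.16 degrees, less where a joint would pass 70% of its speed; a pose out of reach is approached as far as the arm can. A call with a gripper value outside its range is refused whole. The fingers move at their own pace and stop on an object; "force" is the grip in N (left out, the last holds). Time passes only in rows, so rows that repeat a pose let the fingers close, or fill a call up. It gives the time, the measured TCP pose, the force, the opening and the grip force at its end, in the units of the state.
- arm.get_state(): the state, without advancing time (a new reading comes with each control period).
- arm.grab_frame(name): name is "side" or "top"; returns a dict with "frame" (480x640x3 uint8, red, green, blue), "z_map" (480x640 float32, m along the optical axis (not along the pixel's ray), 0 where there is no reading), "fx", "fy", "cx", "cy" (pixels), "distortion" ([k1, k2, p1, p2, k3] as OpenCV has them; the pictures are not rectified), "view" (4x4, takes a point from world to camera coordinates). Camera axes: x right, y down, z forward; pixel columns grow to the right and rows downward; lengths in m; the calibration is good to about 2 mm. A picture is of the moment at which its call begins.
- arm.job_done(): hands the job in; it is judged then, once.
The state is a dict: "t": time; "q": joint angles; "qd": joint speeds; "joint_efforts": joint torques, N m; "eef_pos": TCP position; "ee_rot": TCP orientation; "force": force on the tool from outside, world axes, zero at the start; "moment": the same for the moment, N m; "width": finger opening in m; "gripper_force": force on a finger pad.
Only numpy, scipy, OpenCV 4.12 (cv2) and the standard library are available. Lean on these libraries where they do the work, as an engineer would, in place of code of your own. Each camera call takes 0.05 s, during which the arm holds its last target. There are 200 camera calls.

## Task

The lift springs of the little bench kiln need setting, so first clear the terracotta beaker off its lid and set it down gently, upright, on the wooden ware board. Then take the lid by its handle, raise it past its balance point until the springs take over, ease it back to just below that point (a few degrees, so that it only just wants to close) and finish while still holding it there by the handle so I can work on the springs. Don't let the springs throw the lid wide open or let it drop shut, and leave the other two pots, the red scales and the glaze jar where they are.

Things in the scene. Friction and masses are not known exactly. Their poses are not given: they have to be found in the camera images.
- kiln: Shallow bench-top test kiln, fixed: steel box 250 mm deep (its x) by 270 mm wide (its y), rim 120 mm above the table; on it a 45 mm thick grey lid, flat top 166 mm above the table. Origin: centre of its underside, at table height. Its x axis points from the front (lid handle; control panel 11 mm proud, below 85 mm) to the back (hinge, springs). The front faces the robot, give or take its yaw.
- lid (a joint): Lid's opening angle, rad: 0 shut, grows as its front edge rises, stop at 1.45. The lid weighs 2 kg, partly carried by springs at the hinge. Balance point at 0.55: below it the lid sinks shut by itself (1.7 N down at the handle when shut, fading to 0 at balance); above it the springs swing it open (up to some 4 N at the handle). Hardly any friction: the lid never stays where it is left.
- lid_handle (a point): Middle of the lid's handle: a round wooden bar, 16 mm thick, 130 mm long, parallel to the kiln's y axis, 50 mm in front of the lid's front face (42 mm free between bar and lid). Lid shut: 143 mm above the table, 312 mm in front of and 23 mm above the hinge line. Swings with the lid about the hinge; the bar can turn between two fingers that pinch it from above.
- lid_hinge (a point): Middle of the lid's hinge line, fixed on the kiln: 137 mm behind the kiln's origin (+x of the kiln) and 120 mm above the table. The hinge line is parallel to the kiln's y axis.
- beaker: Terracotta-coloured beaker standing on the kiln lid, straight round wall 60 mm outside diameter, 85 mm high, wall 4 mm, open at the top, about 0.18 kg. Origin: centre of its underside; z points up through the mouth.
- board: Plywood ware board lying fixed on the table, on the left or on the right of the kiln, 360 mm long (its x) by 170 mm wide (its y), 15 mm thick. Origin: centre of its underside. The two other pots stand on its end away from the robot (+x half).
- board_free (a point): Middle of the free space on the board's top face, on the half nearer the robot: 85 mm from the board's centre, 15 mm above the table.
- cream_beaker: Cream beaker, 64 mm in diameter, 95 mm high, standing on the far end of the board. To be left alone. Origin: centre of its underside.
- bowl: Small grey-green bowl, 72 mm across the rim, 45 mm high, on the far end of the board. To be left alone. Origin: centre of its underside.
- scales: Red kitchen scales with a white dial and a steel pan (176 mm across) on top, 157 mm high, 150 by 170 mm at the foot, on the table on the other side of the kiln from the board. To be left alone. Origin: centre of the underside.
- glaze_jar: Amber glaze jar with a black cap, 58 mm in diameter, 80 mm high, on the table in front of the kiln, to the left of its handle. To be left alone. Origin: centre of its underside.

How it is judged:
By the outcome, as a careful person would: the job done as asked, in the order asked, and still so for the second after the job is handed in, while the arm keeps its last pose, push and grip.
It also fails if it takes over 64 s, if anything falls off the work surface, if the arm or the gripper's body presses on something with over 40 N, if the wrist force passes 120 N, or if a joint passes its speed limit or range.

## Working session

There is one attempt and no reset: what is moved stays moved. The work goes in short steps, Python scripts to look and compute and a tool call to move; the robot and the scene stay as the last step left them, time stands still between calls to the robot, and variables do not carry over. Pictures are saved under pics/ and viewed, at most 10 in all, crops included, and the job is handed in when it is done.

Besides the shell and the picture viewer there is one more tool, called as name(argument=value, ...), one argument or row to a line, values as JSON. jog_arm: Moves the arm, as the interface text tells. Its arguments: {"type":"object","properties":{"targets":{"type":"array","items":{"type":"object","properties":{"dx":{"type":"number"},"dy":{"type":"number"},"dz":{"type":"number"},"rx":{"type":"number"},"ry":{"type":"number"},"rz":{"type":"number"},"gripper":{"type":"number"}}}},"force":{"type":"number"}},"required":["targets"]}

```bash
mkdir -p pics; ls
cat > h.py <<'E'
from station import arm
import numpy as np, cv2, pickle
from scipy.spatial.transform import Rotation as R
def grab(n):
    f=arm.grab_frame(n); pickle.dump(f,open(n+'.pkl','wb')); return f
def load(n): return pickle.load(open(n+'.pkl','rb'))
def save(f,name): cv2.imwrite('pics/'+name,f['frame'][...,::-1])
def cloud(f):
    h,w=f['z_map'].shape
    u,v=np.meshgrid(np.arange(w),np.arange(h))
    K=np.array([[f['fx'],0,f['cx']],[0,f['fy'],f['cy']],[0,0,1.]])
    p=cv2.undistortPoints(np.stack([u,v],-1).reshape(-1,1,2).astype(float),K,np.array(f['distortion'],float)).reshape(h,w,2)
    z=f['z_map'][...,None]
    P=np.concatenate([p*z,z],-1)
    V=np.array(f['view']); 
    W=(P-V[:3,3])@V[:3,:3]
    W[f['z_map']==0]=np.nan
    return W
def st():
    s=arm.get_state(); print({k:np.round(s[k],3).tolist() for k in s if k in('t','q','eef_pos','ee_rot','force','width','gripper_force')}); return s
E
python3 - <<'E'
from h import *
st(); print(arm.tcp_to_tips)
for n in('top','side'):
    f=grab(n); save(f,n+'1.png'); print(f['fx'],f['distortion'],np.round(f['view'],2).tolist())
E
```

```text
pics
{'t': 0.0, 'q': [-0.897, 0.359, 0.011, -0.0, -1.224, -0.288], 'eef_pos': [0.254, -0.625, 0.248], 'ee_rot': [3.14, -0.0, -2.756], 'force': [-0.411, 0.268, -0.251], 'gripper_force': 0.0, 'width': 0.087}
0.022
621.4631551030376 [-0.05124055  0.          0.          0.          0.        ] [[-0.03, -1.0, -0.01, 0.01], [-0.99, 0.03, -0.13, 0.62], [0.13, 0.01, -0.99, 1.26], [0.0, 0.0, 0.0, 1.0]]
589.5481605665126 [-0.04457611  0.          0.          0.          0.        ] [[-0.67, -0.74, 0.0, 0.4], [-0.62, 0.55, -0.56, 0.45], [0.41, -0.37, -0.83, 1.24], [0.0, 0.0, 0.0, 1.0]]
```

View pics/top1.png

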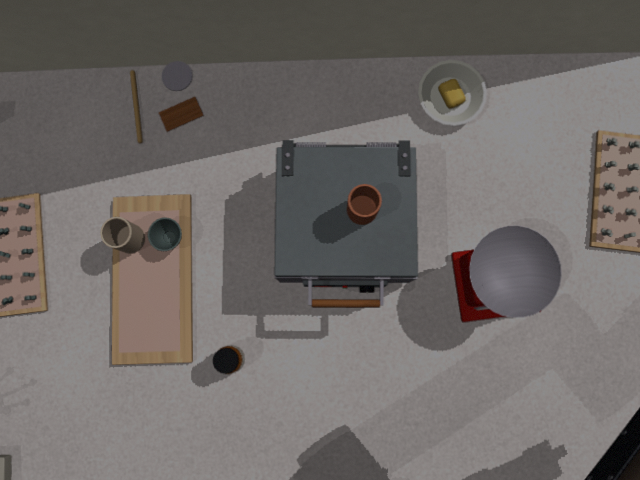

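View pics/side1.png

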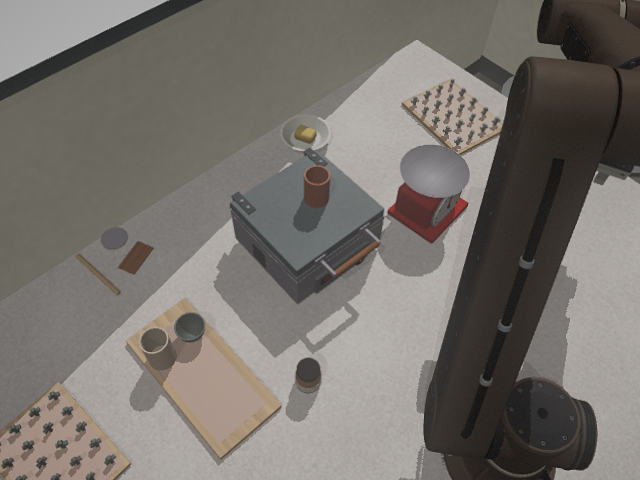

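The top view shows the beaker mouth at (364,204), the handle bar from (311,303) to (380,303) and the board from (112,195) to (191,363), with the jar at (228,360). The scales' pan is at (515,271). The side view agrees.

Run:
```python
from h import *
f=load('top'); W=cloud(f); I=f['frame'].astype(int)
def at(u,v): return np.round(np.nanmedian(W[v-1:v+2,u-1:u+2].reshape(-1,3),0),3)
for n,u,v in [('lidFL',282,270),('lidFR',411,270),('lidBL',282,180),('jar',228,360),('cream rim',106,225),('bowl',165,233),('b1',114,360),('b2',188,360),('b3',188,198),('b4',116,198),('pan',515,271),('table',450,400)]: print(n,at(u,v))
red=(I[...,0]>1.4*I[...,2])
def sel(m): return W[m&~np.isnan(W[...,0])]
u,v=np.meshgrid(np.arange(640),np.arange(480))
h=sel((abs(u-346)<40)&(abs(v-303)<8)&red&(W[...,2]>.13)&(W[...,2]<.17))
c=np.polyfit(h[:,1],h[:,0],1);print('handle',len(h),h.mean(0).round(3),h.min(0).round(3),h.max(0).round(3),'slope',c)
b=sel((abs(u-364)<25)&(abs(v-204)<25)&(W[...,2]>.235)&(W[...,2]<.27))
(cx,r)=cv2.minEnclosingCircle(b[:,:2].astype(np.float32))[:2]
print('beaker',len(b),cx,r,b[:,2].max(), b.mean(0))
lid=sel((abs(u-346)<100)&(abs(v-220)<90)&(abs(W[...,2]-.166)<.008))
print('lid',cv2.minAreaRect(lid[:,:2].astype(np.float32)))
bd=sel((abs(u-152)<60)&(abs(v-280)<100)&(abs(W[...,2]-.015)<.007)&(I[...,0]>I[...,2]*1.15))
print('board',cv2.minAreaRect(bd[:,:2].astype(np.float32)))
s=W[::1,::1]; 
W2=cloud(load('side')); I2=load('side')['frame'].astype(int)
m=(W2[...,2]>.236)&(W2[...,2]<.27)&(I2[...,0]>1.4*I2[...,2]); p=W2[m]; p=p[(abs(p[:,0]-cx[0])<.06)&(abs(p[:,1]-cx[1])<.06)]; print('side beaker',cv2.minEnclosingCircle(p[:,:2].astype(np.float32)),len(p))
```

```text
lidFL [0.558 0.067 0.167]
lidFR [ 0.551 -0.174  0.167]
lidBL [0.731 0.064 0.165]
jar [0.39  0.185 0.079]
cream rim [0.666 0.427 0.099]
bowl [0.658 0.328 0.022]
b1 [0.393 0.436 0.017]
b2 [0.389 0.28  0.017]
b3 [0.735 0.28  0.015]
b4 [0.74  0.437 0.015]
pan [ 0.547 -0.38   0.128]
table [ 0.291 -0.266  0.001]
handle 522 [ 0.494 -0.048  0.15 ] [ 0.486 -0.114  0.139] [0.504 0.013 0.156] slope [0.04029846 0.49639154]
beaker 323 (0.6697139739990234, -0.08529006689786911) 0.030578112229704857 0.2572312481486397 [ 0.67060996 -0.08627504  0.24841477]
lid ((0.6734920740127563, -0.055861279368400574), (0.26929494738578796, 0.2666340470314026), 88.21489715576172)
board ((0.5645761489868164, 0.35873493552207947), (0.3602730631828308, 0.17301368713378906), 0.7472367286682129)
side beaker ((0.6700650453567505, -0.08350637555122375), 0.03267531096935272) 283
```

jog_arm(
  targets=[
    {"dx": -36, "dy": 21, "dz": -10, "rz": -0.1},
    {"dx": -72, "dy": 42, "dz": -20, "rz": -0.2},
    {"dx": -108, "dy": 63, "dz": -30, "rz": -0.32},
    {"dx": -143, "dy": 84, "dz": -40, "rz": -0.44},
    {"dx": -178, "dy": 104, "dz": -50, "rz": -0.56},
    {"dx": -213, "dy": 124, "dz": -60, "rz": -0.68},
    {"dx": -248, "dy": 145, "dz": -62, "rz": -0.8},
    {"dx": -283, "dy": 165, "dz": -62, "rz": -0.92},
  ],
)

```text
invalid input at $.targets[0]: expected keys dx, dy, dz, rx, ry, rz, gripper
```

```bash
cat >> h.py <<'E'
def rel(p,yaw,roll=np.pi):
    s=st(); T=R.from_euler('xyz',s['ee_rot']); G=R.from_euler('xyz',[roll,0,yaw])
    print('d mm',(T.inv().apply(np.array(p)-s['eef_pos'])*1000).round(1),'rot',(T.inv()*G).as_rotvec().round(3))
E
python3 -c "
from h import *
rel([.670,-.085,.31],-1.604)"
```

```text
{'t': 0.1, 'q': [-0.897, 0.359, 0.011, -0.0, -1.224, -0.288], 'eef_pos': [0.254, -0.625, 0.248], 'ee_rot': [3.14, -0.0, -2.756], 'force': [-0.028, -0.109, -0.344], 'gripper_force': 0.0, 'width': 0.088}
d mm [-588.8  343.9  -61.8] rot [ 1.000e-03  1.000e-03 -1.152e+00]
```

All keys are required.

jog_arm(
  targets=[
    {"dx": -35, "dy": 20, "dz": -10, "rx": 0, "ry": 0, "rz": -0.1, "gripper": 0},
    {"dx": -70, "dy": 41, "dz": -20, "rx": 0, "ry": 0, "rz": -0.2, "gripper": 0},
    {"dx": -105, "dy": 61, "dz": -30, "rx": 0, "ry": 0, "rz": -0.32, "gripper": 0},
    {"dx": -140, "dy": 82, "dz": -40, "rx": 0, "ry": 0, "rz": -0.44, "gripper": 0},
    {"dx": -175, "dy": 102, "dz": -50, "rx": 0, "ry": 0, "rz": -0.56, "gripper": 0},
    {"dx": -210, "dy": 122, "dz": -60, "rx": 0, "ry": 0, "rz": -0.68, "gripper": 0},
    {"dx": -245, "dy": 143, "dz": -62, "rx": 0, "ry": 0, "rz": -0.8, "gripper": 0},
    {"dx": -280, "dy": 163, "dz": -62, "rx": 0, "ry": 0, "rz": -0.92, "gripper": 0},
  ],
)

```text
t: 0.77
eef_pos: [0.4531, -0.3672, 0.3115]
ee_rot: [-3.14, -0.0, -1.83]
force: [1.5, -1.9, -1.1]
width: 0.0878
gripper_force: 0.0
```

```bash
python3 -c "
from h import *
rel([.670,-.085,.31],-1.604)"
```

```text
{'t': 0.767, 'q': [-0.346, 0.173, -0.098, 0.0, -1.299, 0.087], 'eef_pos': [0.453, -0.367, 0.312], 'ee_rot': [-3.14, -0.0, -1.83], 'force': [1.507, -1.893, -1.057], 'gripper_force': 0.0, 'width': 0.088}
d mm [-328.4 -137.4    1.7] rot [-0.002 -0.    -0.226]
```

jog_arm(
  targets=[
    {"dx": -36, "dy": -15, "dz": 0, "rx": 0, "ry": 0, "rz": -0.06, "gripper": 0},
    {"dx": -73, "dy": -31, "dz": 0, "rx": 0, "ry": 0, "rz": -0.12, "gripper": 0},
    {"dx": -110, "dy": -46, "dz": 0, "rx": 0, "ry": 0, "rz": -0.18, "gripper": 0},
    {"dx": -147, "dy": -61, "dz": 0, "rx": 0, "ry": 0, "rz": -0.226, "gripper": 0},
    {"dx": -184, "dy": -77, "dz": 0, "rx": 0, "ry": 0, "rz": -0.226, "gripper": 0},
    {"dx": -221, "dy": -92, "dz": 0, "rx": 0, "ry": 0, "rz": -0.226, "gripper": 0},
    {"dx": -258, "dy": -107, "dz": 0, "rx": 0, "ry": 0, "rz": -0.226, "gripper": 0},
    {"dx": -294, "dy": -123, "dz": 0, "rx": 0, "ry": 0, "rz": -0.226, "gripper": 0},
  ],
)

```text
t: 1.43
eef_pos: [0.6484, -0.1154, 0.3103]
ee_rot: [3.141, 0.0, -1.609]
force: [0.5, -0.9, 0.2]
width: 0.0877
gripper_force: 0.0
```

```bash
python3 -c "
from h import *
rel([.670,-.085,.31],-1.604)"
```

```text
{'t': 1.433, 'q': [0.119, 0.302, 0.07, -0.0, -1.339, -0.158], 'eef_pos': [0.648, -0.115, 0.31], 'ee_rot': [3.141, 0.0, -1.609], 'force': [0.483, -0.865, 0.193], 'gripper_force': 0.0, 'width': 0.088}
d mm [-31.2 -20.4   0.3] rot [ 0.     0.    -0.005]
```

jog_arm(
  targets=[
    {"dx": -15, "dy": -10, "dz": 0, "rx": 0, "ry": 0, "rz": 0, "gripper": 0},
    {"dx": -31, "dy": -20, "dz": 0, "rx": 0, "ry": 0, "rz": 0, "gripper": 0},
    {"dx": -31, "dy": -20, "dz": 10, "rx": 0, "ry": 0, "rz": 0, "gripper": 0},
    {"dx": -31, "dy": -20, "dz": 15, "rx": 0, "ry": 0, "rz": 0, "gripper": 0},
    {"dx": -31, "dy": -20, "dz": 20, "rx": 0, "ry": 0, "rz": 0, "gripper": 0},
    {"dx": -31, "dy": -20, "dz": 25, "rx": 0, "ry": 0, "rz": 0, "gripper": 0},
    {"dx": -31, "dy": -20, "dz": 25, "rx": 0, "ry": 0, "rz": 0, "gripper": 0},
    {"dx": -31, "dy": -20, "dz": 25, "rx": 0, "ry": 0, "rz": 0, "gripper": 0},
  ],
)

```text
t: 2.1
eef_pos: [0.6685, -0.0882, 0.2856]
ee_rot: [3.141, -0.0, -1.611]
force: [0.3, -0.0, 0.3]
width: 0.0879
gripper_force: 0.0
```

```bash
python3 -c "
from h import *
rel([.670,-.085,.223],-1.604)
f=grab('side'); cv2.imwrite('pics/s2.png',cv2.resize(f['frame'][90:290,200:440,::-1],(720,600)))"
```

```text
{'t': 2.1, 'q': [0.157, 0.339, 0.067, 0.0, -1.299, -0.197], 'eef_pos': [0.668, -0.088, 0.286], 'ee_rot': [3.141, -0.0, -1.611], 'force': [0.335, -0.026, 0.264], 'gripper_force': 0.0, 'width': 0.088}
d mm [-3.3 -1.4 62.6] rot [ 0.    -0.    -0.007]
```

View pics/s2.png

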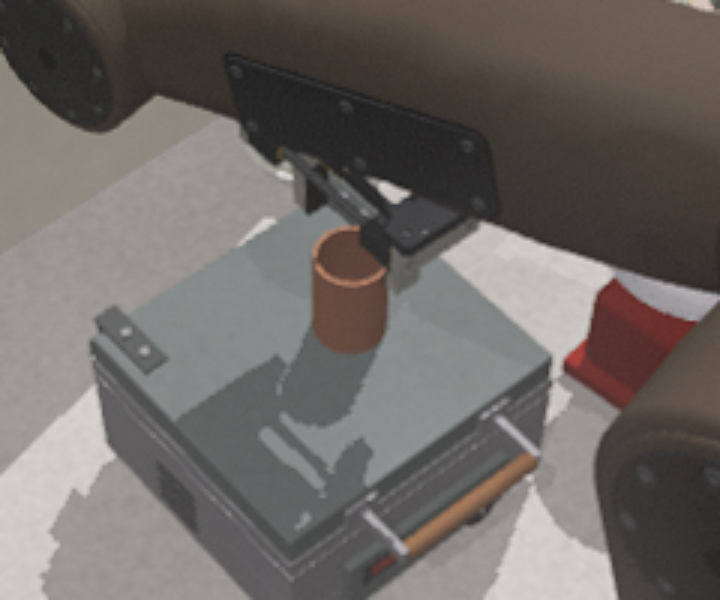

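The fingertips straddle the beaker: back finger at crop (310,190), front finger at (400,280), mouth at (350,255). I'm descending now.

jog_arm(
  targets=[
    {"dx": -3, "dy": -1, "dz": 6, "rx": 0, "ry": 0, "rz": 0, "gripper": 0},
    {"dx": -3, "dy": -1, "dz": 15, "rx": 0, "ry": 0, "rz": 0, "gripper": 0},
    {"dx": -3, "dy": -1, "dz": 25, "rx": 0, "ry": 0, "rz": 0, "gripper": 0},
    {"dx": -3, "dy": -1, "dz": 36, "rx": 0, "ry": 0, "rz": 0, "gripper": 0},
    {"dx": -3, "dy": -1, "dz": 47, "rx": 0, "ry": 0, "rz": 0, "gripper": 0},
    {"dx": -3, "dy": -1, "dz": 57, "rx": 0, "ry": 0, "rz": 0, "gripper": 0},
    {"dx": -3, "dy": -1, "dz": 63, "rx": 0, "ry": 0, "rz": 0, "gripper": 0},
    {"dx": -3, "dy": -1, "dz": 63, "rx": 0, "ry": 0, "rz": 0, "gripper": 0},
  ],
)

```text
t: 2.82
eef_pos: [0.6692, -0.0843, 0.2202]
ee_rot: [3.138, -0.0, -1.61]
force: [-0.8, -0.1, 0.4]
width: 0.0875
gripper_force: 0.0
```

jog_arm(
  force=10,
  targets=[
    {"dx": 0, "dy": 0, "dz": 0, "rx": 0, "ry": 0, "rz": 0, "gripper": 0.15},
    {"dx": 0, "dy": 0, "dz": 0, "rx": 0, "ry": 0, "rz": 0, "gripper": 0.25},
    {"dx": 0, "dy": 0, "dz": 0, "rx": 0, "ry": 0, "rz": 0, "gripper": 0.3},
    {"dx": 0, "dy": 0, "dz": 0, "rx": 0, "ry": 0, "rz": 0, "gripper": 0.35},
    {"dx": 0, "dy": 0, "dz": 0, "rx": 0, "ry": 0, "rz": 0, "gripper": 0.4},
    {"dx": 0, "dy": 0, "dz": 0, "rx": 0, "ry": 0, "rz": 0, "gripper": 0.45},
    {"dx": 0, "dy": 0, "dz": 0, "rx": 0, "ry": 0, "rz": 0, "gripper": 0.5},
    {"dx": 0, "dy": 0, "dz": 0, "rx": 0, "ry": 0, "rz": 0, "gripper": 0.5},
  ],
)

```text
t: 3.48
eef_pos: [0.6703, -0.0843, 0.2231]
ee_rot: [-3.141, 0.0, -1.61]
force: [-0.0, 0.6, 2.5]
width: 0.0605
gripper_force: 10.0
```

jog_arm(
  force=12,
  targets=[
    {"dx": 0, "dy": 0, "dz": -3, "rx": 0, "ry": 0, "rz": 0, "gripper": 0.5},
    {"dx": 0, "dy": 0, "dz": -8, "rx": 0, "ry": 0, "rz": 0, "gripper": 0.5},
    {"dx": 0, "dy": 0, "dz": -16, "rx": 0, "ry": 0, "rz": 0, "gripper": 0.5},
    {"dx": 0, "dy": 0, "dz": -26, "rx": 0, "ry": 0, "rz": 0, "gripper": 0.5},
    {"dx": 0, "dy": 0, "dz": -36, "rx": 0, "ry": 0, "rz": 0, "gripper": 0.5},
    {"dx": 0, "dy": 0, "dz": -44, "rx": 0, "ry": 0, "rz": 0, "gripper": 0.5},
    {"dx": 0, "dy": 0, "dz": -50, "rx": 0, "ry": 0, "rz": 0, "gripper": 0.5},
    {"dx": 0, "dy": 0, "dz": -52, "rx": 0, "ry": 0, "rz": 0, "gripper": 0.5},
  ],
)

```text
t: 4.15
eef_pos: [0.6706, -0.0843, 0.2764]
ee_rot: [-3.139, 0.0, -1.61]
force: [0.6, -0.5, -1.5]
width: 0.0607
gripper_force: 12.0
```

jog_arm(
  targets=[
    {"dx": -6, "dy": 3, "dz": 0, "rx": 0, "ry": 0, "rz": 0, "gripper": 0.5},
    {"dx": -18, "dy": 8, "dz": 0, "rx": 0, "ry": 0, "rz": 0, "gripper": 0.5},
    {"dx": -36, "dy": 17, "dz": 0, "rx": 0, "ry": 0, "rz": 0, "gripper": 0.5},
    {"dx": -60, "dy": 28, "dz": 0, "rx": 0, "ry": 0, "rz": 0, "gripper": 0.5},
    {"dx": -86, "dy": 41, "dz": 0, "rx": 0, "ry": 0, "rz": 0, "gripper": 0.5},
    {"dx": -112, "dy": 53, "dz": 0, "rx": 0, "ry": 0, "rz": 0, "gripper": 0.5},
    {"dx": -138, "dy": 66, "dz": 0, "rx": 0, "ry": 0, "rz": 0, "gripper": 0.5},
    {"dx": -164, "dy": 78, "dz": 0, "rx": 0, "ry": 0, "rz": 0, "gripper": 0.5},
  ],
)

```text
t: 4.82
eef_pos: [0.5968, 0.0845, 0.2739]
ee_rot: [3.141, -0.0, -1.61]
force: [0.9, 0.6, -2.8]
width: 0.0608
gripper_force: 12.0
```

jog_arm(
  targets=[
    {"dx": -27, "dy": 13, "dz": 0, "rx": 0, "ry": 0, "rz": 0, "gripper": 0.5},
    {"dx": -55, "dy": 26, "dz": 0, "rx": 0, "ry": 0, "rz": 0, "gripper": 0.5},
    {"dx": -83, "dy": 40, "dz": 0, "rx": 0, "ry": 0, "rz": 0, "gripper": 0.5},
    {"dx": -111, "dy": 53, "dz": 0, "rx": 0, "ry": 0, "rz": 0, "gripper": 0.5},
    {"dx": -139, "dy": 66, "dz": 0, "rx": 0, "ry": 0, "rz": 0, "gripper": 0.5},
    {"dx": -166, "dy": 79, "dz": 0, "rx": 0, "ry": 0, "rz": 0, "gripper": 0.5},
    {"dx": -190, "dy": 90, "dz": 0, "rx": 0, "ry": 0, "rz": 0, "gripper": 0.5},
    {"dx": -210, "dy": 100, "dz": 0, "rx": 0, "ry": 0, "rz": 0, "gripper": 0.5},
  ],
)

```text
t: 5.48
eef_pos: [0.5047, 0.2984, 0.2741]
ee_rot: [3.141, -0.0, -1.609]
force: [0.0, 0.9, -2.2]
width: 0.0611
gripper_force: 12.0
```

```bash
python3 -c "
from h import *
rel([.480,.358,.074],-1.604)"
```

```text
{'t': 5.483, 'q': [0.867, 0.199, -0.15, -0.001, -1.223, -0.904], 'eef_pos': [0.505, 0.298, 0.274], 'ee_rot': [3.141, -0.0, -1.609], 'force': [0.026, 0.889, -2.154], 'gripper_force': 11.999, 'width': 0.061}
d mm [-58.6  26.8 200.1] rot [ 0.001 -0.    -0.005]
```

jog_arm(
  targets=[
    {"dx": -18, "dy": 8, "dz": 3, "rx": 0, "ry": 0, "rz": 0, "gripper": 0.5},
    {"dx": -34, "dy": 15, "dz": 12, "rx": 0, "ry": 0, "rz": 0, "gripper": 0.5},
    {"dx": -47, "dy": 21, "dz": 28, "rx": 0, "ry": 0, "rz": 0, "gripper": 0.5},
    {"dx": -55, "dy": 25, "dz": 50, "rx": 0, "ry": 0, "rz": 0, "gripper": 0.5},
    {"dx": -58, "dy": 27, "dz": 75, "rx": 0, "ry": 0, "rz": 0, "gripper": 0.5},
    {"dx": -58, "dy": 27, "dz": 100, "rx": 0, "ry": 0, "rz": 0, "gripper": 0.5},
    {"dx": -58, "dy": 27, "dz": 120, "rx": 0, "ry": 0, "rz": 0, "gripper": 0.5},
    {"dx": -58, "dy": 27, "dz": 135, "rx": 0, "ry": 0, "rz": 0, "gripper": 0.5},
  ],
)

```text
t: 6.15
eef_pos: [0.48, 0.355, 0.137]
ee_rot: [3.139, -0.002, -1.609]
force: [0.3, -0.1, -2.1]
width: 0.0608
gripper_force: 12.0
```

jog_arm(
  targets=[
    {"dx": 0, "dy": 0, "dz": 12, "rx": 0, "ry": 0, "rz": 0, "gripper": 0.5},
    {"dx": 0, "dy": 0, "dz": 23, "rx": 0, "ry": 0, "rz": 0, "gripper": 0.5},
    {"dx": 0, "dy": 0, "dz": 33, "rx": 0, "ry": 0, "rz": 0, "gripper": 0.5},
    {"dx": 0, "dy": 0, "dz": 41, "rx": 0, "ry": 0, "rz": 0, "gripper": 0.5},
    {"dx": 0, "dy": 0, "dz": 48, "rx": 0, "ry": 0, "rz": 0, "gripper": 0.5},
    {"dx": 0, "dy": 0, "dz": 53, "rx": 0, "ry": 0, "rz": 0, "gripper": 0.5},
    {"dx": 0, "dy": 0, "dz": 55, "rx": 0, "ry": 0, "rz": 0, "gripper": 0.5},
    {"dx": 0, "dy": 0, "dz": 55, "rx": 0, "ry": 0, "rz": 0, "gripper": 0.5},
  ],
)

```text
t: 6.82
eef_pos: [0.482, 0.3552, 0.0843]
ee_rot: [3.141, -0.0, -1.61]
force: [-0.4, 1.2, -2.1]
width: 0.061
gripper_force: 12.0
```

```bash
python3 -c "
from h import *
rel([.480,.358,.072],-1.604)
f=grab('side'); cv2.imwrite('pics/s3.png',cv2.resize(f['frame'][280:480,100:340,::-1],(720,600)))"
```

```text
{'t': 6.817, 'q': [0.961, 0.388, -0.36, -0.0, -0.823, -1.0], 'eef_pos': [0.482, 0.355, 0.084], 'ee_rot': [3.141, -0.0, -1.61], 'force': [-0.419, 1.159, -2.145], 'gripper_force': 12.0, 'width': 0.061}
d mm [-2.7  2.1 12.3] rot [ 0.    -0.    -0.006]
```

View pics/s3.png

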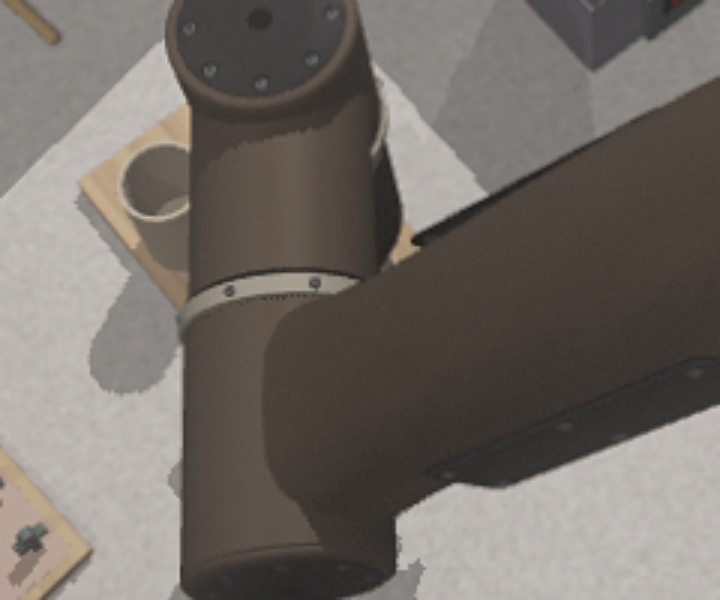

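The arm hides the grasp here; only the cream beaker at crop (160,190) shows, untouched. I'll set it down by force.

jog_arm(
  targets=[
    {"dx": 0, "dy": 0, "dz": 2, "rx": 0, "ry": 0, "rz": 0, "gripper": 0.5},
    {"dx": 0, "dy": 0, "dz": 4, "rx": 0, "ry": 0, "rz": 0, "gripper": 0.5},
    {"dx": 0, "dy": 0, "dz": 6, "rx": 0, "ry": 0, "rz": 0, "gripper": 0.5},
    {"dx": 0, "dy": 0, "dz": 7.5, "rx": 0, "ry": 0, "rz": 0, "gripper": 0.5},
    {"dx": 0, "dy": 0, "dz": 9, "rx": 0, "ry": 0, "rz": 0, "gripper": 0.5},
    {"dx": 0, "dy": 0, "dz": 10, "rx": 0, "ry": 0, "rz": 0, "gripper": 0.5},
    {"dx": 0, "dy": 0, "dz": 10, "rx": 0, "ry": 0, "rz": 0, "gripper": 0.5},
    {"dx": 0, "dy": 0, "dz": 10, "rx": 0, "ry": 0, "rz": 0, "gripper": 0.5},
  ],
)

```text
t: 7.53
eef_pos: [0.4821, 0.3554, 0.0745]
ee_rot: [3.142, -0.0, -1.61]
force: [1.1, -0.1, -1.5]
width: 0.0609
gripper_force: 12.0
```

jog_arm(
  targets=[
    {"dx": 0, "dy": 0, "dz": 0.5, "rx": 0, "ry": 0, "rz": 0, "gripper": 0.5},
    {"dx": 0, "dy": 0, "dz": 1, "rx": 0, "ry": 0, "rz": 0, "gripper": 0.5},
    {"dx": 0, "dy": 0, "dz": 1.5, "rx": 0, "ry": 0, "rz": 0, "gripper": 0.5},
    {"dx": 0, "dy": 0, "dz": 2, "rx": 0, "ry": 0, "rz": 0, "gripper": 0.5},
    {"dx": 0, "dy": 0, "dz": 2, "rx": 0, "ry": 0, "rz": 0, "gripper": 0.5},
    {"dx": 0, "dy": 0, "dz": 2, "rx": 0, "ry": 0, "rz": 0, "gripper": 0.5},
    {"dx": 0, "dy": 0, "dz": 2, "rx": 0, "ry": 0, "rz": 0, "gripper": 0.5},
    {"dx": 0, "dy": 0, "dz": 2, "rx": 0, "ry": 0, "rz": 0, "gripper": 0.5},
  ],
)

```text
t: 8.2
eef_pos: [0.4821, 0.3554, 0.0726]
ee_rot: [-3.142, 0.0, -1.61]
force: [-0.0, -0.2, -2.0]
width: 0.0611
gripper_force: 12.0
```

jog_arm(
  targets=[
    {"dx": 0, "dy": 0, "dz": 0.5, "rx": 0, "ry": 0, "rz": 0, "gripper": 0.5},
    {"dx": 0, "dy": 0, "dz": 1, "rx": 0, "ry": 0, "rz": 0, "gripper": 0.5},
    {"dx": 0, "dy": 0, "dz": 1, "rx": 0, "ry": 0, "rz": 0, "gripper": 0.5},
    {"dx": 0, "dy": 0, "dz": 1, "rx": 0, "ry": 0, "rz": 0, "gripper": 0.5},
    {"dx": 0, "dy": 0, "dz": 1, "rx": 0, "ry": 0, "rz": 0, "gripper": 0.5},
    {"dx": 0, "dy": 0, "dz": 1, "rx": 0, "ry": 0, "rz": 0, "gripper": 0.5},
    {"dx": 0, "dy": 0, "dz": 1, "rx": 0, "ry": 0, "rz": 0, "gripper": 0.5},
    {"dx": 0, "dy": 0, "dz": 1, "rx": 0, "ry": 0, "rz": 0, "gripper": 0.5},
  ],
)

```text
t: 8.87
eef_pos: [0.4821, 0.3554, 0.0721]
ee_rot: [-3.141, 0.0, -1.61]
force: [-2.4, -1.3, 5.0]
width: 0.0607
gripper_force: 12.0
```

Contact (about −2 → +5 N). Releasing.

jog_arm(
  targets=[
    {"dx": 0, "dy": 0, "dz": -0.5, "rx": 0, "ry": 0, "rz": 0, "gripper": 0.3},
    {"dx": 0, "dy": 0, "dz": -0.5, "rx": 0, "ry": 0, "rz": 0, "gripper": 0.25},
    {"dx": 0, "dy": 0, "dz": -0.5, "rx": 0, "ry": 0, "rz": 0, "gripper": 0.2},
    {"dx": 0, "dy": 0, "dz": -0.5, "rx": 0, "ry": 0, "rz": 0, "gripper": 0.15},
    {"dx": 0, "dy": 0, "dz": -0.5, "rx": 0, "ry": 0, "rz": 0, "gripper": 0.1},
    {"dx": 0, "dy": 0, "dz": -0.5, "rx": 0, "ry": 0, "rz": 0, "gripper": 0.05},
    {"dx": 0, "dy": 0, "dz": -0.5, "rx": 0, "ry": 0, "rz": 0, "gripper": 0.0},
    {"dx": 0, "dy": 0, "dz": -0.5, "rx": 0, "ry": 0, "rz": 0, "gripper": 0.0},
  ],
)

```text
t: 9.53
eef_pos: [0.4821, 0.3554, 0.072]
ee_rot: [3.142, -0.0, -1.61]
force: [-0.1, -0.5, 0.4]
width: 0.0864
gripper_force: 0.0
```

jog_arm(
  targets=[
    {"dx": 0, "dy": 0, "dz": -5, "rx": 0, "ry": 0, "rz": 0, "gripper": 0},
    {"dx": 0, "dy": 0, "dz": -15, "rx": 0, "ry": 0, "rz": 0, "gripper": 0},
    {"dx": 0, "dy": 0, "dz": -30, "rx": 0, "ry": 0, "rz": 0, "gripper": 0},
    {"dx": 0, "dy": 0, "dz": -50, "rx": 0, "ry": 0, "rz": 0, "gripper": 0},
    {"dx": 0, "dy": 0, "dz": -75, "rx": 0, "ry": 0, "rz": 0, "gripper": 0},
    {"dx": 0, "dy": 0, "dz": -105, "rx": 0, "ry": 0, "rz": 0, "gripper": 0},
    {"dx": 0, "dy": 0, "dz": -135, "rx": 0, "ry": 0, "rz": 0, "gripper": 0},
    {"dx": 0, "dy": 0, "dz": -160, "rx": 0, "ry": 0, "rz": 0, "gripper": 0},
  ],
)

```text
t: 10.2
eef_pos: [0.4824, 0.3555, 0.2357]
ee_rot: [-3.14, 0.002, -1.61]
force: [0.4, 0.5, 0.3]
width: 0.088
gripper_force: 0.0
```

```bash
python3 -c "
from h import *
rel([.494,-.05,.24],-1.604)"
```

```text
{'t': 10.2, 'q': [0.961, 0.242, -0.183, 0.001, -1.143, -1.0], 'eef_pos': [0.482, 0.355, 0.236], 'ee_rot': [-3.14, 0.002, -1.61], 'force': [0.385, 0.547, 0.337], 'gripper_force': 0.0, 'width': 0.088}
d mm [404.7 -27.3  -5. ] rot [-0.002  0.002 -0.006]
```

jog_arm(
  targets=[
    {"dx": 20, "dy": -1, "dz": -3, "rx": 0, "ry": 0, "rz": 0, "gripper": 0.3},
    {"dx": 50, "dy": -3, "dz": -5, "rx": 0, "ry": 0, "rz": 0, "gripper": 0.6},
    {"dx": 88, "dy": -6, "dz": -5, "rx": 0, "ry": 0, "rz": 0, "gripper": 0.64},
    {"dx": 126, "dy": -9, "dz": -5, "rx": 0, "ry": 0, "rz": 0, "gripper": 0.64},
    {"dx": 164, "dy": -11, "dz": -5, "rx": 0, "ry": 0, "rz": 0, "gripper": 0.64},
    {"dx": 202, "dy": -14, "dz": -5, "rx": 0, "ry": 0, "rz": 0, "gripper": 0.64},
    {"dx": 240, "dy": -16, "dz": -5, "rx": 0, "ry": 0, "rz": 0, "gripper": 0.64},
    {"dx": 275, "dy": -19, "dz": -5, "rx": 0, "ry": 0, "rz": 0, "gripper": 0.64},
  ],
)

```text
t: 10.87
eef_pos: [0.4897, 0.0777, 0.2382]
ee_rot: [-3.14, 0.001, -1.61]
force: [0.6, 0.0, -0.3]
width: 0.04
gripper_force: 0.0
```

jog_arm(
  targets=[
    {"dx": 30, "dy": -2, "dz": 0, "rx": 0, "ry": 0, "rz": 0, "gripper": 0.64},
    {"dx": 60, "dy": -4, "dz": 0, "rx": 0, "ry": 0, "rz": 0, "gripper": 0.64},
    {"dx": 85, "dy": -6, "dz": 0, "rx": 0, "ry": 0, "rz": 0, "gripper": 0.64},
    {"dx": 105, "dy": -7, "dz": 0, "rx": 0, "ry": 0, "rz": 0, "gripper": 0.64},
    {"dx": 120, "dy": -8, "dz": 0, "rx": 0, "ry": 0, "rz": 0, "gripper": 0.64},
    {"dx": 129, "dy": -8, "dz": 0, "rx": 0, "ry": 0, "rz": 0, "gripper": 0.64},
    {"dx": 129, "dy": -8, "dz": 0, "rx": 0, "ry": 0, "rz": 0, "gripper": 0.64},
    {"dx": 129, "dy": -8, "dz": 0, "rx": 0, "ry": 0, "rz": 0, "gripper": 0.64},
  ],
)

```text
t: 11.53
eef_pos: [0.4932, -0.0496, 0.2375]
ee_rot: [-3.141, 0.0, -1.611]
force: [-1.1, 0.1, 0.6]
width: 0.0313
gripper_force: 0.0
```

```bash
python3 -c "
from h import *
rel([.494,-.05,.146],-1.604)
f=grab('side'); cv2.imwrite('pics/s4.png',f['frame'][...,::-1])
g=grab('top'); cv2.imwrite('pics/t4.png',cv2.resize(g['frame'][180:400,80:400,::-1],(800,550)))"
```

```text
{'t': 11.533, 'q': [0.297, 0.069, -0.39, -0.0, -1.111, -0.337], 'eef_pos': [0.493, -0.05, 0.238], 'ee_rot': [-3.141, 0.0, -1.611], 'force': [-1.09, 0.12, 0.635], 'gripper_force': 0.0, 'width': 0.031}
d mm [ 0.4 -0.7 91.5] rot [-0.001  0.    -0.007]
```

View pics/s4.png

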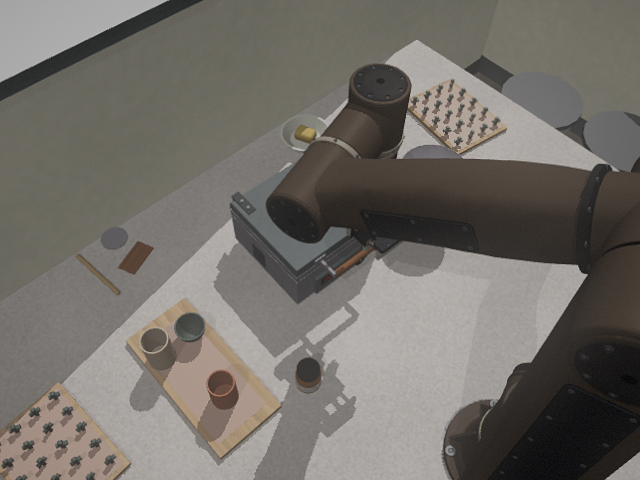

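View pics/t4.png

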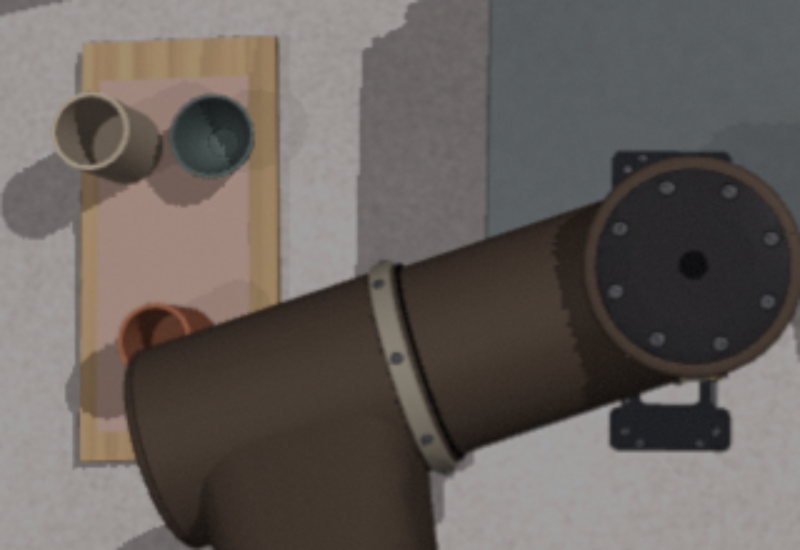

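The side view shows the terracotta beaker upright on the board at (222,390), with the other pots and the jar unmoved. The top crop shows it at (165,335), and the gripper straddles the handle line. I'm lowering onto the bar.

jog_arm(
  targets=[
    {"dx": 0, "dy": 0, "dz": 10, "rx": 0, "ry": 0, "rz": 0, "gripper": 0.64},
    {"dx": 0, "dy": 0, "dz": 24, "rx": 0, "ry": 0, "rz": 0, "gripper": 0.64},
    {"dx": 0, "dy": 0, "dz": 40, "rx": 0, "ry": 0, "rz": 0, "gripper": 0.64},
    {"dx": 0, "dy": 0, "dz": 56, "rx": 0, "ry": 0, "rz": 0, "gripper": 0.64},
    {"dx": 0, "dy": 0, "dz": 68, "rx": 0, "ry": 0, "rz": 0, "gripper": 0.64},
    {"dx": 0, "dy": 0, "dz": 80, "rx": 0, "ry": 0, "rz": 0, "gripper": 0.64},
    {"dx": 0, "dy": 0, "dz": 88, "rx": 0, "ry": 0, "rz": 0, "gripper": 0.64},
    {"dx": 0, "dy": 0, "dz": 91, "rx": 0, "ry": 0, "rz": 0, "gripper": 0.64},
  ],
)

```text
t: 12.3
eef_pos: [0.4924, -0.049, 0.1443]
ee_rot: [3.139, -0.001, -1.609]
force: [-0.3, -0.2, -0.9]
width: 0.0317
gripper_force: 0.0
```

jog_arm(
  force=12,
  targets=[
    {"dx": 0, "dy": 0, "dz": 0, "rx": 0, "ry": 0, "rz": 0, "gripper": 0.66},
    {"dx": 0, "dy": 0, "dz": 0, "rx": 0, "ry": 0, "rz": 0, "gripper": 0.7},
    {"dx": 0, "dy": 0, "dz": 0, "rx": 0, "ry": 0, "rz": 0, "gripper": 0.74},
    {"dx": 0, "dy": 0, "dz": 0, "rx": 0, "ry": 0, "rz": 0, "gripper": 0.78},
    {"dx": 0, "dy": 0, "dz": 0, "rx": 0, "ry": 0, "rz": 0, "gripper": 0.82},
    {"dx": 0, "dy": 0, "dz": 0, "rx": 0, "ry": 0, "rz": 0, "gripper": 0.86},
    {"dx": 0, "dy": 0, "dz": 0, "rx": 0, "ry": 0, "rz": 0, "gripper": 0.9},
    {"dx": 0, "dy": 0, "dz": 0, "rx": 0, "ry": 0, "rz": 0, "gripper": 0.9},
  ],
)

```text
t: 12.97
eef_pos: [0.4945, -0.0493, 0.1467]
ee_rot: [-3.139, 0.0, -1.61]
force: [5.3, -1.2, -0.4]
width: 0.0154
gripper_force: 12.0
```

```bash
python3 -c "
from h import *
st()"
```

```text
{'t': 12.967, 'q': [0.297, 0.16, -0.516, 0.001, -0.892, -0.336], 'eef_pos': [0.494, -0.049, 0.147], 'ee_rot': [-3.139, 0.0, -1.61], 'force': [5.273, -1.232, -0.423], 'gripper_force': 11.99, 'width': 0.015}
```

```bash
python3 -c "
import numpy as np
r,a0=.3128,.0736
def p(t): return np.array([-r*(np.cos(a0)-np.cos(a0+t)),-r*(np.sin(a0+t)-np.sin(a0))])*1000
a=np.r_[.003,.01,.022,.038,.056,.076,.097,.119,  .141,.163,.185,.207,.229,.251,.273,.295, .317,.339,.361,.383,.405,.427,.449,.468, .486,.504,.522,.540,.557,.572,.584,.59]
P=np.array([p(t) for t in a]); 
for k in range(4):
  b=P[8*k-1] if k else 0*P[0]
  print((P[8*k:8*k+8]-b).round(1).tolist())
print(p(.65)-p(.59),p(.49)-p(.65))
"
```

```text
[[-0.1, -0.9], [-0.2, -3.1], [-0.6, -6.9], [-1.1, -11.8], [-1.8, -17.4], [-2.6, -23.6], [-3.7, -30.1], [-4.9, -36.9]]
[[-1.4, -6.7], [-2.9, -13.4], [-4.6, -20.1], [-6.5, -26.8], [-8.4, -33.3], [-10.6, -39.9], [-12.8, -46.4], [-15.2, -52.8]]
[[-2.5, -6.4], [-5.2, -12.7], [-8.1, -19.0], [-11.0, -25.2], [-14.1, -31.4], [-17.4, -37.4], [-20.7, -43.4], [-23.8, -48.5]]
[[-2.9, -4.8], [-6.0, -9.5], [-9.1, -14.2], [-12.3, -18.9], [-15.4, -23.2], [-18.2, -27.0], [-20.5, -29.9], [-21.6, -31.4]]
[-11.99676169 -14.42947935] [30.00073461 39.99273942]
```

jog_arm(
  force=15,
  targets=[
    {"dx": 0, "dy": -0.5, "dz": -1, "rx": 0, "ry": 0, "rz": 0, "gripper": 0.9},
    {"dx": 0, "dy": -1, "dz": -3, "rx": 0, "ry": 0, "rz": 0, "gripper": 0.9},
    {"dx": 0, "dy": -2, "dz": -7, "rx": 0, "ry": 0, "rz": 0, "gripper": 0.9},
    {"dx": 0, "dy": -2.5, "dz": -12, "rx": 0, "ry": 0, "rz": 0, "gripper": 0.9},
    {"dx": 0, "dy": -3.3, "dz": -17.4, "rx": 0, "ry": 0, "rz": 0, "gripper": 0.9},
    {"dx": 0, "dy": -4.1, "dz": -23.6, "rx": 0, "ry": 0, "rz": 0, "gripper": 0.9},
    {"dx": 0, "dy": -5.2, "dz": -30, "rx": 0, "ry": 0, "rz": 0, "gripper": 0.9},
    {"dx": 0, "dy": -6.4, "dz": -37, "rx": 0, "ry": 0, "rz": 0, "gripper": 0.9},
  ],
)

```text
t: 13.63
eef_pos: [0.4994, -0.0496, 0.1836]
ee_rot: [3.141, 0.0, -1.61]
force: [2.1, 1.5, -4.0]
width: 0.0155
gripper_force: 15.0
```

jog_arm(
  targets=[
    {"dx": 0, "dy": -1.5, "dz": -6.5, "rx": 0, "ry": 0, "rz": 0, "gripper": 0.9},
    {"dx": 0, "dy": -3, "dz": -13.4, "rx": 0, "ry": 0, "rz": 0, "gripper": 0.9},
    {"dx": 0, "dy": -4.7, "dz": -20, "rx": 0, "ry": 0, "rz": 0, "gripper": 0.9},
    {"dx": 0, "dy": -6.6, "dz": -26.8, "rx": 0, "ry": 0, "rz": 0, "gripper": 0.9},
    {"dx": 0, "dy": -8.6, "dz": -33.3, "rx": 0, "ry": 0, "rz": 0, "gripper": 0.9},
    {"dx": 0, "dy": -10.8, "dz": -40, "rx": 0, "ry": 0, "rz": 0, "gripper": 0.9},
    {"dx": 0, "dy": -13, "dz": -46.4, "rx": 0, "ry": 0, "rz": 0, "gripper": 0.9},
    {"dx": 0, "dy": -15.5, "dz": -52.8, "rx": 0, "ry": 0, "rz": 0, "gripper": 0.9},
  ],
)

```text
t: 14.3
eef_pos: [0.5141, -0.0502, 0.2361]
ee_rot: [3.139, 0.0, -1.61]
force: [-5.8, 4.3, 0.6]
width: 0.0152
gripper_force: 15.0
```

jog_arm(
  targets=[
    {"dx": 0, "dy": -2.5, "dz": -6.4, "rx": 0, "ry": 0, "rz": 0, "gripper": 0.9},
    {"dx": 0, "dy": -5.2, "dz": -12.7, "rx": 0, "ry": 0, "rz": 0, "gripper": 0.9},
    {"dx": 0, "dy": -8.1, "dz": -19, "rx": 0, "ry": 0, "rz": 0, "gripper": 0.9},
    {"dx": 0, "dy": -11, "dz": -25.2, "rx": 0, "ry": 0, "rz": 0, "gripper": 0.9},
    {"dx": 0, "dy": -14.1, "dz": -31.4, "rx": 0, "ry": 0, "rz": 0, "gripper": 0.9},
    {"dx": 0, "dy": -17.4, "dz": -37.4, "rx": 0, "ry": 0, "rz": 0, "gripper": 0.9},
    {"dx": 0, "dy": -20.7, "dz": -43.4, "rx": 0, "ry": 0, "rz": 0, "gripper": 0.9},
    {"dx": 0, "dy": -23.8, "dz": -48.5, "rx": 0, "ry": 0, "rz": 0, "gripper": 0.9},
  ],
)

```text
t: 14.97
eef_pos: [0.5368, -0.051, 0.2849]
ee_rot: [3.137, 0.0, -1.61]
force: [-12.0, 6.1, 6.0]
width: 0.0155
gripper_force: 15.0
```

```bash
python3 -c "
from h import *
s=st(); z=s['eef_pos'][2]-.0035
print(np.arcsin((z-.12)/.3128)-.0736, s['joint_efforts'])
f=grab('side'); cv2.imwrite('pics/s5.png',cv2.resize(f['frame'][120:320,180:420,::-1],(720,600)))
"
```

```text
{'t': 14.967, 'q': [0.268, 0.115, -0.226, -0.002, -1.234, -0.306], 'eef_pos': [0.537, -0.051, 0.285], 'ee_rot': [3.137, 0.0, -1.61], 'force': [-11.951, 6.084, 5.961], 'gripper_force': 14.98, 'width': 0.016}
0.468561589906795 [-2.75766961e+00 -3.53131986e+01  3.15126193e+01  9.90068257e+00
  4.00153399e+00 -1.40642459e-02]
```

View pics/s5.png

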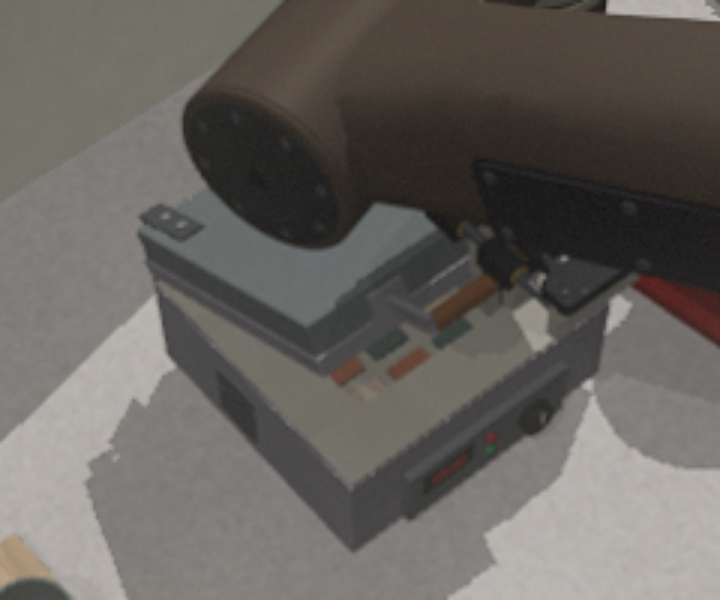

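The crop shows the lid lifted, with the fingers on the bar at (500,280). The force (−12, 6, 6) is mostly radial compression toward the hinge, about 3 mm of arc error, so I'll back off while continuing.

jog_arm(
  targets=[
    {"dx": -0.5, "dy": 1, "dz": -0.5, "rx": 0, "ry": 0, "rz": 0, "gripper": 0.9},
    {"dx": -1, "dy": 2, "dz": -1.2, "rx": 0, "ry": 0, "rz": 0, "gripper": 0.9},
    {"dx": -1.5, "dy": 2.5, "dz": -1.5, "rx": 0, "ry": 0, "rz": 0, "gripper": 0.9},
    {"dx": -1.5, "dy": 0.5, "dz": -5, "rx": 0, "ry": 0, "rz": 0, "gripper": 0.9},
    {"dx": -1.5, "dy": -2.5, "dz": -10, "rx": 0, "ry": 0, "rz": 0, "gripper": 0.9},
    {"dx": -1.5, "dy": -5, "dz": -14, "rx": 0, "ry": 0, "rz": 0, "gripper": 0.9},
    {"dx": -1.5, "dy": -6.6, "dz": -15.7, "rx": 0, "ry": 0, "rz": 0, "gripper": 0.9},
    {"dx": -1.5, "dy": -6.6, "dz": -15.7, "rx": 0, "ry": 0, "rz": 0, "gripper": 0.9},
  ],
)

```text
t: 15.68
eef_pos: [0.5467, -0.0509, 0.3008]
ee_rot: [-3.14, -0.002, -1.61]
force: [3.4, -5.1, -4.2]
width: 0.0154
gripper_force: 15.0
```

```bash
cat >> h.py <<'E'
def lid():
    s=st(); z=s['eef_pos'][2]-.0035; a=np.arcsin((z-.12)/.3128); F=s['force']
    print('th',a-.0736,'rad out',-F[0]*np.cos(a)+F[2]*np.sin(a),'tang up',F[0]*np.sin(a)+F[2]*np.cos(a))
E
python3 -c "
from h import *
lid()"
```

```text
{'t': 15.683, 'q': [0.265, 0.119, -0.187, 0.002, -1.264, -0.305], 'eef_pos': [0.547, -0.051, 0.301], 'ee_rot': [-3.14, -0.002, -1.61], 'force': [3.397, -5.128, -4.164], 'gripper_force': 14.995, 'width': 0.015}
th 0.5291561937773288 rad out -5.159076385553361 tang up -1.5046260329017351
```

jog_arm(
  targets=[
    {"dx": 0.3, "dy": -1, "dz": 0.5, "rx": 0, "ry": 0, "rz": 0, "gripper": 0.9},
    {"dx": 0.7, "dy": -3, "dz": -2, "rx": 0, "ry": 0, "rz": 0, "gripper": 0.9},
    {"dx": 0.7, "dy": -6.3, "dz": -6.5, "rx": 0, "ry": 0, "rz": 0, "gripper": 0.9},
    {"dx": 0.7, "dy": -10, "dz": -11.5, "rx": 0, "ry": 0, "rz": 0, "gripper": 0.9},
    {"dx": 0.7, "dy": -14, "dz": -16.7, "rx": 0, "ry": 0, "rz": 0, "gripper": 0.9},
    {"dx": 0.7, "dy": -17.5, "dz": -21.2, "rx": 0, "ry": 0, "rz": 0, "gripper": 0.9},
    {"dx": 0.7, "dy": -20.2, "dz": -24.5, "rx": 0, "ry": 0, "rz": 0, "gripper": 0.9},
    {"dx": 0.7, "dy": -20.2, "dz": -24.5, "rx": 0, "ry": 0, "rz": 0, "gripper": 0.9},
  ],
)

```text
t: 16.35
eef_pos: [0.565, -0.0517, 0.326]
ee_rot: [3.14, -0.001, -1.61]
force: [-8.6, 0.5, 7.0]
width: 0.0153
gripper_force: 15.0
```

```bash
python3 -c "
from h import *
lid()
W=cloud(grab('top'));m=(W[...,2]>.1)&(W[...,0]>.5)&(W[...,0]<.82)&(W[...,1]>.015)&(W[...,1]<.065)
p=W[m]
A=np.c_[p[:,0],p[:,1],np.ones(len(p))]
w=np.ones(len(p),bool)
for i in range(10):
    c=np.linalg.lstsq(A[w],p[w,2],rcond=None)[0]; e=abs(A@c-p[:,2]); w=e<max(.003,np.median(e)*1.5)
print('tilt from plane',np.arctan(np.hypot(c[0],c[1])),c,w.sum(),len(p))
"
```

```text
{'t': 16.35, 'q': [0.254, 0.141, -0.104, 0.0, -1.327, -0.293], 'eef_pos': [0.565, -0.052, 0.326], 'ee_rot': [3.14, -0.001, -1.61], 'force': [-8.648, 0.481, 7.001], 'gripper_force': 14.996, 'width': 0.015}
th 0.6306037840601999 rad out 11.123138815897281 tang up -0.2633370696641393
tilt from plane 1.1272677957655826 [-2.10453908  0.0348497   1.85077338] 4150 5684
```

```bash
cat >> h.py <<'E'
def tilt(n,th,g=True):
    W=cloud(grab(n) if g else load(n)); p=W[~np.isnan(W[...,0])]
    p=p[(p[:,1]>-.17)&(p[:,1]<.065)]; c,s=np.cos(-.034),np.sin(-.034)
    X=(p[:,0]-.806)*c+(p[:,1]+.061)*s; Z=p[:,2]-.12
    m=(X>-.25)&(X<-.04)&(abs(-(-np.sin(th))*X+np.cos(th)*Z-.046)<.012)&(Z>.0)
    X,Z=X[m],Z[m]; w=np.ones(len(X),bool)
    for i in range(15):
        k=np.polyfit(X[w],Z[w],1); e=abs(np.polyval(k,X)-Z); w=e<.005
    print(n,'tilt',-np.arctan(k[0]),'off',k[1]*np.cos(np.arctan(k[0])),w.sum(),len(X),X[w].min(),X[w].max())
E
python3 -c "
from h import *
tilt('top',.63,False); tilt('side',.63)"
```

```text
top tilt 0.614114671118831 off 0.046621950282258726 2240 2267 -0.1909306290668512 -0.04002043428961116
side tilt 0.6094279479288371 off 0.04656850370117937 1962 2059 -0.22337539372090545 -0.04005806960875017
```

jog_arm(
  targets=[
    {"dx": 0, "dy": 0.5, "dz": -0.5, "rx": 0, "ry": 0, "rz": 0, "gripper": 0.9},
    {"dx": 0, "dy": 1, "dz": -1, "rx": 0, "ry": 0, "rz": 0, "gripper": 0.9},
    {"dx": 0, "dy": 1.5, "dz": -1.3, "rx": 0, "ry": 0, "rz": 0, "gripper": 0.9},
    {"dx": 0, "dy": 1.5, "dz": -1.3, "rx": 0, "ry": 0, "rz": 0, "gripper": 0.9},
    {"dx": 0, "dy": 1.5, "dz": -1.3, "rx": 0, "ry": 0, "rz": 0, "gripper": 0.9},
    {"dx": 0, "dy": 1.5, "dz": -1.3, "rx": 0, "ry": 0, "rz": 0, "gripper": 0.9},
    {"dx": 0, "dy": 1.5, "dz": -1.3, "rx": 0, "ry": 0, "rz": 0, "gripper": 0.9},
    {"dx": 0, "dy": 1.5, "dz": -1.3, "rx": 0, "ry": 0, "rz": 0, "gripper": 0.9},
  ],
)

```text
t: 17.12
eef_pos: [0.5646, -0.0516, 0.3257]
ee_rot: [-3.141, -0.0, -1.61]
force: [2.5, -4.3, -2.4]
width: 0.0153
gripper_force: 15.0
```

```bash
python3 -c "
from h import *
lid()"
```

```text
{'t': 17.117, 'q': [0.254, 0.14, -0.106, 0.0, -1.325, -0.294], 'eef_pos': [0.565, -0.052, 0.326], 'ee_rot': [-3.141, -0.0, -1.61], 'force': [2.457, -4.321, -2.366], 'gripper_force': 14.995, 'width': 0.015}
th 0.6292408359970948 rad out -3.4045383654027184 tang up -0.21690182833133798
```

Kinematics gives 0.63 and the cameras give 0.61. I'll go a little further, so it's clearly past balance.

jog_arm(
  targets=[
    {"dx": -0.5, "dy": -1.5, "dz": -1.3, "rx": 0, "ry": 0, "rz": 0, "gripper": 0.9},
    {"dx": -0.5, "dy": -4, "dz": -4, "rx": 0, "ry": 0, "rz": 0, "gripper": 0.9},
    {"dx": -0.5, "dy": -7, "dz": -7.6, "rx": 0, "ry": 0, "rz": 0, "gripper": 0.9},
    {"dx": -0.5, "dy": -10, "dz": -11, "rx": 0, "ry": 0, "rz": 0, "gripper": 0.9},
    {"dx": -0.5, "dy": -11.7, "dz": -13, "rx": 0, "ry": 0, "rz": 0, "gripper": 0.9},
    {"dx": -0.5, "dy": -11.7, "dz": -13, "rx": 0, "ry": 0, "rz": 0, "gripper": 0.9},
    {"dx": -0.5, "dy": -11.7, "dz": -13, "rx": 0, "ry": 0, "rz": 0, "gripper": 0.9},
    {"dx": -0.5, "dy": -11.7, "dz": -13, "rx": 0, "ry": 0, "rz": 0, "gripper": 0.9},
  ],
)

```text
t: 17.78
eef_pos: [0.576, -0.0518, 0.339]
ee_rot: [3.141, -0.001, -1.61]
force: [0.9, -5.8, -1.0]
width: 0.0153
gripper_force: 15.0
```

```bash
python3 -c "
from h import *
lid(); tilt('top',.67);tilt('side',.67); lid(); tilt('top',.67); lid()"
```

```text
{'t': 17.783, 'q': [0.249, 0.155, -0.059, 0.001, -1.357, -0.288], 'eef_pos': [0.576, -0.052, 0.339], 'ee_rot': [3.141, -0.001, -1.61], 'force': [0.944, -5.838, -1.039], 'gripper_force': 14.999, 'width': 0.015}
th 0.6862918312455465 rad out -1.399862294083768 tang up -0.10248406333074123
top tilt 0.6689168178834995 off 0.0464293044364633 1097 1160 -0.18040067637145313 -0.0400068547281137
side tilt 0.6632752165152507 off 0.04685561784180575 1675 1879 -0.21105891081705241 -0.040167272526805194
{'t': 17.883, 'q': [0.249, 0.155, -0.059, 0.001, -1.357, -0.288], 'eef_pos': [0.576, -0.052, 0.339], 'ee_rot': [3.141, -0.001, -1.61], 'force': [0.59, -5.763, -1.105], 'gripper_force': 14.999, 'width': 0.015}
th 0.6863077502720736 rad out -1.188761736475536 tang up -0.39479697886954623
top tilt 0.6672115461614968 off 0.04668719398530851 1104 1162 -0.180580181626186 -0.040022370515190024
{'t': 17.933, 'q': [0.249, 0.154, -0.059, 0.001, -1.357, -0.288], 'eef_pos': [0.576, -0.052, 0.339], 'ee_rot': [3.141, -0.001, -1.61], 'force': [0.562, -4.816, -1.38], 'gripper_force': 14.999, 'width': 0.015}
th 0.6862427680340892 rad out -1.3576663806084486 tang up -0.6130964019089393
```

jog_arm(
  targets=[
    {"dx": 0.2, "dy": 0.7, "dz": 0.8, "rx": 0, "ry": 0, "rz": 0, "gripper": 0.9},
    {"dx": 0.5, "dy": 2.2, "dz": 2.4, "rx": 0, "ry": 0, "rz": 0, "gripper": 0.9},
    {"dx": 0.7, "dy": 4.4, "dz": 4.8, "rx": 0, "ry": 0, "rz": 0, "gripper": 0.9},
    {"dx": 0.7, "dy": 7.2, "dz": 8, "rx": 0, "ry": 0, "rz": 0, "gripper": 0.9},
    {"dx": 0.7, "dy": 10.2, "dz": 11.4, "rx": 0, "ry": 0, "rz": 0, "gripper": 0.9},
    {"dx": 0.7, "dy": 13.2, "dz": 15, "rx": 0, "ry": 0, "rz": 0, "gripper": 0.9},
    {"dx": 0.7, "dy": 16.1, "dz": 18.4, "rx": 0, "ry": 0, "rz": 0, "gripper": 0.9},
    {"dx": 0.7, "dy": 19, "dz": 21.9, "rx": 0, "ry": 0, "rz": 0, "gripper": 0.9},
  ],
)

```text
t: 18.6
eef_pos: [0.557, -0.0512, 0.3166]
ee_rot: [-3.141, 0.0, -1.61]
force: [3.4, -3.7, -2.3]
width: 0.015
gripper_force: 15.0
```

jog_arm(
  targets=[
    {"dx": 0, "dy": 2.9, "dz": 3.9, "rx": 0, "ry": 0, "rz": 0, "gripper": 0.9},
    {"dx": 0, "dy": 5.8, "dz": 7.8, "rx": 0, "ry": 0, "rz": 0, "gripper": 0.9},
    {"dx": 0, "dy": 8.6, "dz": 11.7, "rx": 0, "ry": 0, "rz": 0, "gripper": 0.9},
    {"dx": 0, "dy": 11.3, "dz": 15.4, "rx": 0, "ry": 0, "rz": 0, "gripper": 0.9},
    {"dx": 0, "dy": 13.6, "dz": 18.7, "rx": 0, "ry": 0, "rz": 0, "gripper": 0.9},
    {"dx": 0, "dy": 15.3, "dz": 21.3, "rx": 0, "ry": 0, "rz": 0, "gripper": 0.9},
    {"dx": 0, "dy": 16.5, "dz": 23, "rx": 0, "ry": 0, "rz": 0, "gripper": 0.9},
    {"dx": 0, "dy": 16.8, "dz": 23.5, "rx": 0, "ry": 0, "rz": 0, "gripper": 0.9},
  ],
)

```text
t: 19.27
eef_pos: [0.5402, -0.0506, 0.2928]
ee_rot: [-3.141, -0.0, -1.61]
force: [5.1, -4.3, -3.6]
width: 0.0153
gripper_force: 15.0
```

```bash
python3 -c "
from h import *
lid(); tilt('top',.49);tilt('side',.49); lid()"
```

```text
{'t': 19.267, 'q': [0.268, 0.113, -0.211, 0.0, -1.246, -0.307], 'eef_pos': [0.54, -0.051, 0.293], 'ee_rot': [-3.141, -0.0, -1.61], 'force': [5.087, -4.306, -3.648], 'gripper_force': 14.983, 'width': 0.015}
th 0.49843410399489996 rad out -6.251792799766025 tang up -0.3138948424247019
top tilt 0.4781850414780436 off 0.04665158245257079 6278 6336 -0.21364118987345174 -0.040002203728919175
side tilt 0.4748646721581305 off 0.046576083573685555 1597 1692 -0.247359305979363 -0.040447546665877895
{'t': 19.367, 'q': [0.268, 0.113, -0.211, 0.0, -1.247, -0.307], 'eef_pos': [0.54, -0.051, 0.293], 'ee_rot': [-3.141, -0.0, -1.61], 'force': [5.368, -3.569, -2.966], 'gripper_force': 14.983, 'width': 0.016}
th 0.49894096790988307 rad out -6.118361047484646 tang up 0.41507453442000974
```

jog_arm(
  targets=[
    {"dx": 0.3, "dy": -0.5, "dz": -0.4, "rx": 0, "ry": 0, "rz": 0, "gripper": 0.9},
    {"dx": 0.6, "dy": -1.2, "dz": -1, "rx": 0, "ry": 0, "rz": 0, "gripper": 0.9},
    {"dx": 0.8, "dy": -2, "dz": -1.7, "rx": 0, "ry": 0, "rz": 0, "gripper": 0.9},
    {"dx": 0.8, "dy": -2.6, "dz": -2.3, "rx": 0, "ry": 0, "rz": 0, "gripper": 0.9},
    {"dx": 0.8, "dy": -3, "dz": -2.6, "rx": 0, "ry": 0, "rz": 0, "gripper": 0.9},
    {"dx": 0.8, "dy": -3, "dz": -2.6, "rx": 0, "ry": 0, "rz": 0, "gripper": 0.9},
    {"dx": 0.8, "dy": -3, "dz": -2.6, "rx": 0, "ry": 0, "rz": 0, "gripper": 0.9},
    {"dx": 0.8, "dy": -3, "dz": -2.6, "rx": 0, "ry": 0, "rz": 0, "gripper": 0.9},
  ],
)

```text
t: 20.03
eef_pos: [0.5423, -0.0508, 0.296]
ee_rot: [3.14, 0.001, -1.61]
force: [-3.7, 4.6, 2.1]
width: 0.0155
gripper_force: 15.0
```

```bash
python3 -c "
from h import *
lid(); tilt('top',.49);tilt('side',.49); save(load('side'),'s6.png'); lid()"
```

```text
{'t': 20.033, 'q': [0.265, 0.116, -0.2, -0.002, -1.256, -0.304], 'eef_pos': [0.542, -0.051, 0.296], 'ee_rot': [3.14, 0.001, -1.61], 'force': [-3.701, 4.636, 2.148], 'gripper_force': 14.984, 'width': 0.016}
th 0.5104918323002855 rad out 4.271991594698945 tang up -0.2491155301121213
top tilt 0.4889733119662095 off 0.04683751423994943 5838 5893 -0.21203945667240967 -0.04001121203655909
side tilt 0.48855645401790404 off 0.04622324354750387 1706 1886 -0.24918771325992903 -0.040000307150428065
{'t': 20.133, 'q': [0.265, 0.116, -0.2, -0.002, -1.256, -0.304], 'eef_pos': [0.542, -0.051, 0.296], 'ee_rot': [3.14, 0.001, -1.61], 'force': [-3.203, 4.582, 2.506], 'gripper_force': 14.984, 'width': 0.016}
th 0.5103477251541466 rad out 4.053567140094302 tang up 0.32500058318615443
```

View pics/s6.png

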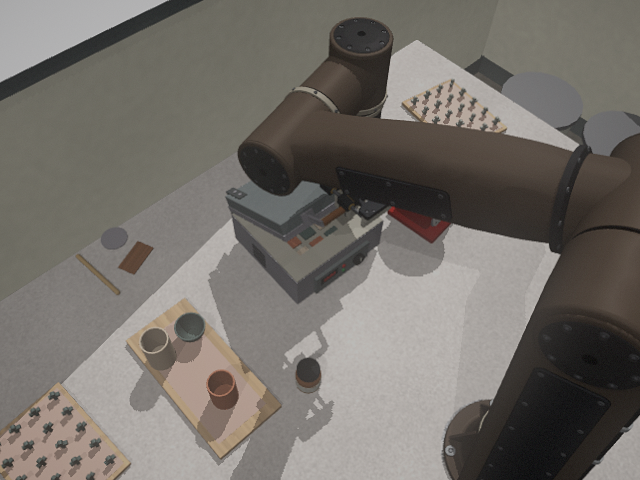

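The side view shows the lid held part-open at the handle (345,200), the beaker upright on the board at (222,390), and the other pots, jar and scales in place. The lid is at about 0.49–0.51, a few degrees below balance, so I'm handing in.

```bash
python3 -c "
from station import arm
print(arm.job_done())"
```

```text
the job is handed in; nothing more can be done
None
```

The beaker stands upright on the ware board; the lid was raised past balance to about 0.67 rad, eased back, and is held by its handle at about 0.49–0.51 rad, some 2–4° below balance; the job is handed in, with no verdict returned.

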